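# Open the jar steriliser in the root cellar

### The arm

A 7-joint arm with a two-finger parallel gripper is mounted at the origin on the work surface. World frame = base frame: x ahead of the robot, y to its left, z up, the work surface at z = 0. Lengths are in mm, angles in rad, forces in N, time in s.
With the tool pointing down it reaches from about 425 to 875 mm from the base axis. Payload 4.7 kg.
Tool frame: the origin (TCP) lies midway between the tips of the shut fingers; the grasp point (between the pads) lies r.grasp_offset behind it (r.grasp_offset is the distance from the TCP to the grasp point, in mm); z points along the fingers, y is the line along which they close (so a half turn about z gives the same grasp; the last joint's range is limited). The gripper opens to 85 mm and grips with 20 to 120 N. Pads are 22 mm wide; open, the fingers measure 114 mm over their backs; the gripper's body (76 mm by 85 mm) begins 54 mm behind the grasp point. The pads swing forward as they close: fully open they stand 13 mm farther back than shut.
Start: joints at [1.195, 0.321, -0.07, 1.45, 0.023, 1.371, -0.057], TCP at [246.984, -601.268, 231.349] pointing down, gripper open.
Joint ranges: [-2.86, 2.86], [-0.3, 2.09], [-1.38, 1.24], [0.06, 2.45], [-1.56, 4.7], [0.09, 2.05], [-2.69, 2.69]. Speed limits (rad/s): [2.57, 2.57, 3.14, 3.14, 3.14, 3.14, 3.14].

### API

Orientations are given as a unit quaternion [w, x, y, z].
In Python, from rig import r, grip, optics, order gives the robot as it stands. Calls block until the motion is done:
- r.movep(position, orientation): joint-space move of the TCP to a pose.
- r.movel(position, ori=None, speed=150): straight line of the TCP; ori=None keeps the orientation; speed is the mean speed in mm/s.
- r.set_joints(angles): joint-space move.
- grip(opening, f_grip=None): opening from 0.0 (shut) to 1.0 (fully open); f_grip is the grip in N (None keeps the last); returns when the fingers have stopped.
- r.pause(seconds).
- r.ik(position, orientation): joint angles nearest the present ones, or None.
- optics.snapshot(name): name is "scene" or "top" or "wrist"; returns the picture (480x640x3 uint8, red, green, blue); there is no depth.
- optics.get_calibration(name): a dict with "mtx" (3x3 intrinsics, pixels), "k1" (the pictures are not rectified: a ray, as slopes to the right and down, at radius r is drawn at 1 + k1 r^2 times it, then the intrinsics apply), "cam_to_world" (4x4, takes a point from camera to world coordinates). Camera axes: x right, y down, z forward; pixel columns grow to the right and rows downward; lengths in mm; the calibration is good to about 2 mm. A picture is of the moment at which its call begins: read the wrist's pose just before it. get_calibration takes no time and is no camera call; for the wrist camera it gives the pose at the moment of the call.
A pose or a line that the arm cannot do raises r.PlanningError and nothing moves.
- order.hand_in(): hands the job in; it is judged then, once.
Readings, each from a call of its own:
- r.read_time(): time.
- r.read_joint_pos(): joint angles.
- r.read_qd(): joint speeds.
- r.read_joint_efforts(): joint torques, N m.
- r.read_ee_pos(): TCP position.
- r.read_eef_rot(): TCP orientation.
- r.read_force(): force on the tool from outside, world axes, zero at the start.
- r.read_ft_torque(): the same for the moment, N m.
- r.read_width(): opening from 0.0 (shut) to 1.0 (fully open).
- r.read_gripper_force(): force on a finger pad.
Only numpy, scipy, OpenCV 4.12 (cv2) and the standard library are available. Lean on these libraries where they do the work, as an engineer would, in place of code of your own. Each camera call takes 0.05 s, during which the arm holds its last target. There are 200 camera calls.

### The job

Shut the potato box first so that no cleaner can get at the food: lower its lid gently until it is fully closed. Then open the square bottle in the caddy that has the safety cap: press the cap down, twist it anticlockwise while pressed until it comes free, and finish while still holding the cap upright in the gripper straight above the open bottle, a good 5 to 10 cm clear of its mouth. The bottle stays standing in its compartment, and everything else stays where it is.

Things in the scene. Friction and masses are not known exactly. Their poses are not given: they have to be found in the camera images.
- potato_box: slatted wooden box of potatoes fixed to the bench, outside 220 x 300 x 120 mm (x, y, z). Origin: centre of its underside; z up, +x towards its back, where the lid is hinged. The potatoes inside stay below the rim
- lid_hinge (a point): point on the lid's hinge axis, in the middle of the box's back (+x) top edge, 121 mm above the bench; the hinge axis is the box's y axis. x and z as the box
- lid_edge (a point): middle of the lid's free (front) edge on its outer face (the face that is uppermost when shut). The lid is a flat board without knob, 235 mm from hinge to free edge, 310 mm wide, 12 mm thick, 0.5 kg; its outer face is 12 mm off the plane through the hinge. Frame: -x runs from hinge to free edge, z is the outward normal of the outer face
- box_lid (a joint): opening angle of the lid in rad: 0 shut on the box rim, grows as it opens (starts 0.7 to 1.25; about 1.57 is upright). Friction stays hold it at any angle (about 0.85 N m), so it does not fall and is pushed shut by its outer face with a few newtons near the free edge
- caddy: wooden bottle caddy screwed to the bench, 101 x 285 x 65 mm (x, y, z), with three square 83 mm cells in a row along its y at -92, 0 and +92 mm. Origin: centre of its underside, z up; the cell floors are 9 mm up
- bottle: off-white square plastic bottle, 80 x 80 mm body 106 mm tall, loose (about 0.55 kg) but snug in one of the caddy's cells so that it cannot turn. Origin: centre of its underside, z up. Above the body a round shoulder of 60 mm diameter reaches 114 mm, then a 37 mm neck with three lugs reaches the mouth at 142 mm. It is the tallest thing in the caddy; the cells' other two things are at most 95 mm tall
- bottle_mouth (a point): centre of the bottle's mouth (rim of the neck), 142 mm above the bottle's underside. Axes as the bottle's. The neck's three lugs lock the pressed-up cap; kept pressed, the cap turns anticlockwise seen from above: its lugs are clear from about 0.75 rad on and meet a stop at about 1.4 rad (aim for 1.1), then it lifts straight off
- cap_center (a point): centre, half-way up, of the white round ribbed safety cap on the bottle: 55 mm outside diameter, 29 mm tall, 30 g, z up. Locked, this point is 138.5 mm above the bottle's underside and the cap's lower edge 10 mm above the shoulder. It must be kept pressed (see cap_liner) while turned; pulled while locked it lifts the bottle
- cap_liner (a joint): the cap's inner spring disc, m: 0 while the cap is locked (it pushes the cap up with about 6 N), grows as the cap is pressed down; from 0.003 (about 10 N) the lugs are out of their locking notches, 0.005 (about 14 N) is the stop; -0.001 with the cap off
- tin_center (a point): bystander: square metal tin, 78 x 78 x 87 mm, in another cell; point at its centre
- small_jar_center (a point): bystander: small glass jar with metal lid, 72 mm diameter, 95 mm tall, in another cell; point at its centre
- pint_jar_center (a point): bystander: open glass jar, 80 mm diameter, 130 mm tall, standing on the bench between the robot and the gap between box and caddy; point at its centre
- potato_a_center (a point): bystander: potato, 85 x 60 mm, on the bench; point at its centre
- potato_b_center (a point): bystander: potato, 95 x 66 mm, on the bench; point at its centre
- potato_c_center (a point): bystander: potato, 80 x 58 mm, on the bench beyond box and caddy; point at its centre
- jar_band_center (a point): bystander: steel screw band of a jar, 86 mm diameter, 18 mm tall, lying on the bench; point at its centre
- scrub_brush_center (a point): bystander: wooden scrubbing brush, 150 x 48 x 38 mm, bristles down; point at its centre
There are look-alikes about, which are no part of the job. Of the things shaped like the part that bears cap_center, the white one is meant.

How it is judged (in metres and radians):
On the way, in this order (a step that is already met when the one before it is completed fails the run):
1. the potato box lid is fully closed while the cap is still locked on the bottle (value of joint box_lid below 0.03 rad and z of cap_center in the frame of bottle below 0.1415 m and angle between the x axis of cap_center and the x axis of bottle, either way round below 0.35 rad), for 0.2 s.
2. the cap is pressed down (z of cap_center in the frame of bottle below 0.1363 m), for 0.02 s.
3. the cap is turned out of its lock, still seated on the neck (angle between the x axis of cap_center and the x axis of bottle, either way round above 0.65 rad and z of cap_center in the frame of bottle below 0.1415 m), for 0.02 s.
At the end, for the whole second after the job is handed in: The lid is within 0.03 rad of shut; the gripper holds the cap still and upright (within 15 degrees), its centre 50 to 150 mm above the bottle's mouth and within 30 mm sideways of it, no longer touching the bottle; the bottle stands upright on the floor of its cell (within 4 mm) (value of joint box_lid below 0.03 rad and z of cap_center in the frame of bottle_mouth between 0.05 and 0.15 m and horizontal distance between cap_center and bottle_mouth below 0.03 m and angle between cap_center's own z axis and vertical below 0.26 rad and contact force between the fingers and cap above 2 N and contact force between cap and bottle below 0.05 N and linear speed of cap below 0.03 m/s and z of bottle in the frame of caddy below 0.013 m and angle between bottle's own z axis and vertical below 0.08 rad); the arm keeps its last pose, push and grip.
It fails at once if the lid is slammed (closes faster than 3 rad/s) (velocity of joint box_lid below -3 rad/s).
It fails at once if the bottle is lifted more than 15 mm out of its cell or tipped (z of bottle in the frame of caddy above 0.024 m or angle between bottle's own z axis and vertical above 0.25 rad).
It fails at once if something else in the caddy is moved more than 20 mm (distance of any of tin_center, small_jar_center from where it was at the start of the episode above 0.02 m).
It fails at once if something else on the bench is moved more than 30 mm (distance of any of pint_jar_center, potato_a_center, potato_b_center, potato_c_center, jar_band_center, scrub_brush_center from where it was at the start of the episode above 0.03 m).
It also fails if it takes over 58 s, if anything falls off the work surface, if the arm or the gripper's body presses on something with over 40 N, if the wrist force passes 120 N, or if a joint passes its speed limit or range.

## Working session

There is one attempt and no reset: what is moved stays moved. The work goes in short steps, each a Python script; the robot and the scene stay as the last script left them, time stands still between calls to the robot, and variables do not carry over. Pictures are saved under pics/ and viewed, at most 10 in all, crops included, and the job is handed in when it is done.

```bash
ls; mkdir -p pics; python3 - <<'E'
from rig import r,optics
import cv2,numpy as np
for n in("scene","top"):
    im=optics.snapshot(n);cv2.imwrite(f"pics/{n}0.png",im[...,::-1])
    c=optics.get_calibration(n);print(n,np.round(c["mtx"],1).tolist(),c["k1"],np.round(c["cam_to_world"],3).tolist())
print(r.grasp_offset,r.read_eef_rot(),r.read_ee_pos(),r.read_time(),r.read_force())
c=optics.get_calibration("wrist");print(np.round(c["cam_to_world"],3).tolist())
E
```

```text
pics
scene [[497.7, 0.0, 325.7], [0.0, 497.7, 243.0], [0.0, 0.0, 1.0]] -0.07525984470258834 [[-0.549, 0.462, -0.696, 1431.313], [0.836, 0.321, -0.446, 523.437], [0.017, -0.827, -0.562, 821.8], [0.0, 0.0, 0.0, 1.0]]
top [[517.4, 0.0, 319.5], [0.0, 517.4, 235.3], [0.0, 0.0, 1.0]] 0.018211934144126415 [[0.027, -0.985, 0.172, 327.508], [-1.0, -0.027, 0.002, 5.413], [0.003, -0.172, -0.985, 1570.771], [0.0, 0.0, 0.0, 1.0]]
18.700000000000003 [-8.33283362e-04  9.81063401e-01  1.93684981e-01 -1.92900440e-04] [ 246.78855493 -600.80894725  230.33766609] 0.1 [-0.00705237 -0.37596958 -0.34959705]
[[0.38, -0.892, -0.247, 307.447], [-0.925, -0.366, -0.1, -575.34], [-0.001, 0.266, -0.964, 372.898], [0.0, 0.0, 0.0, 1.0]]
```

View pics/scene0.png

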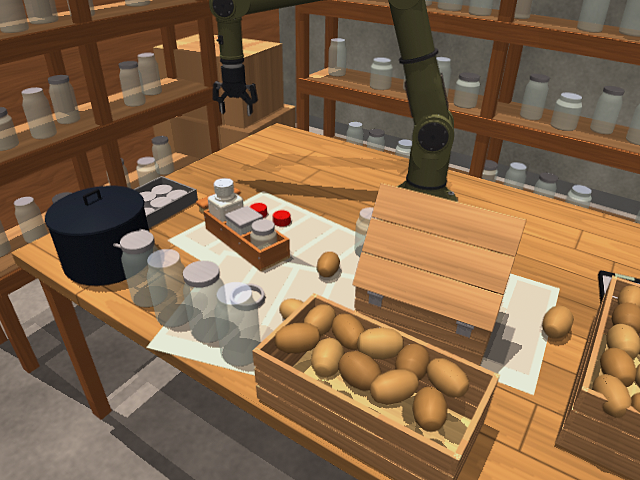

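View pics/top0.png

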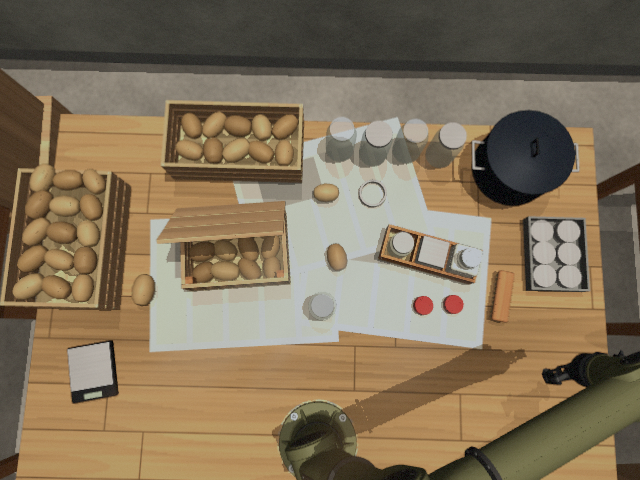

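The square off-white bottle stands at the right end of the caddy, with the white cap at top px (467,260) and scene px (223,187). The red caps at top (424,305) and (453,304) and the jar lid at (402,243) are look-alikes. The box lid is open, its board spanning top (160–285, 203–242). I'll use enlarged crops to confirm and measure.

```bash
python3 - <<'E'
import cv2,numpy as np
s=cv2.imread("pics/scene0.png");t=cv2.imread("pics/top0.png")
def crop(im,x,y,w,h,k): 
    c=cv2.resize(im[y:y+h,x:x+w],None,fx=k,fy=k,interpolation=cv2.INTER_CUBIC)
    for i in range(0,w,10): cv2.line(c,(i*k,0),(i*k,6 if i%50 else 14),(255,0,255),1)
    for i in range(0,h,10): cv2.line(c,(0,i*k),(6 if i%50 else 14,i*k),(255,0,255),1)
    return c
a=crop(s,195,170,100,100,6)[:600]; 
cv2.imwrite("pics/c1.png",a)
b=crop(t,375,220,130,100,6);cv2.imwrite("pics/c2.png",b)
c=crop(t,150,190,160,110,5);cv2.imwrite("pics/c3.png",c)
E
```

```text
(no output)
```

View pics/c1.png

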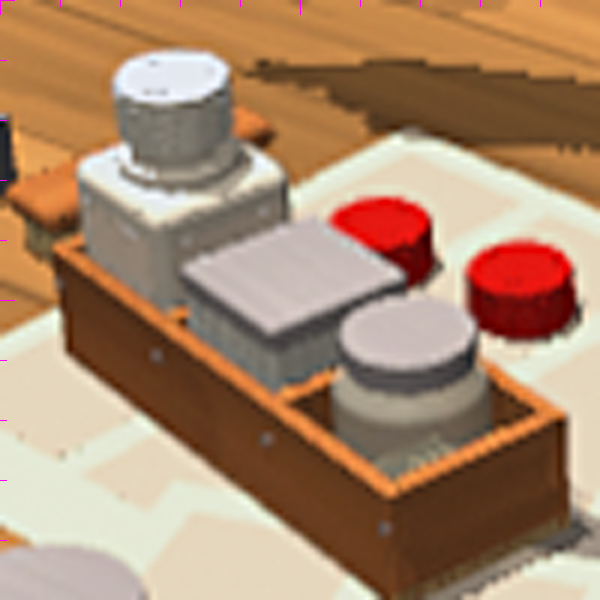

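View pics/c2.png

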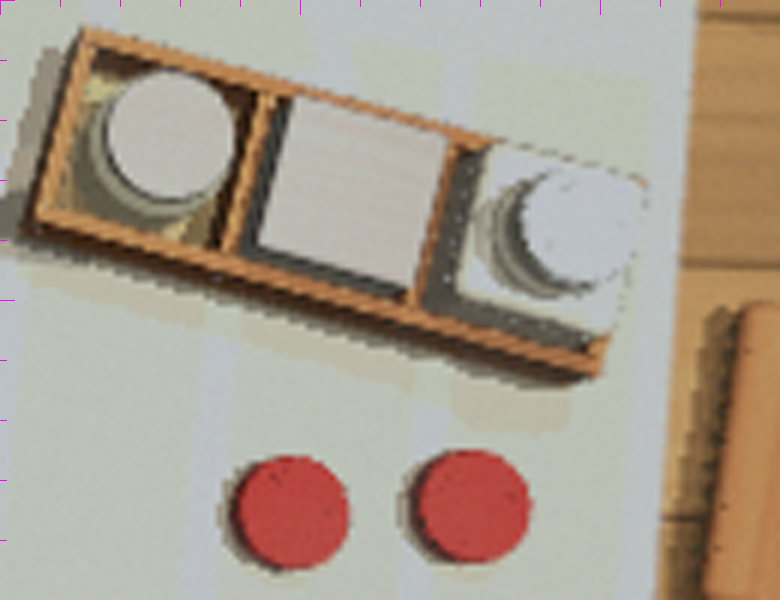

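View pics/c3.png

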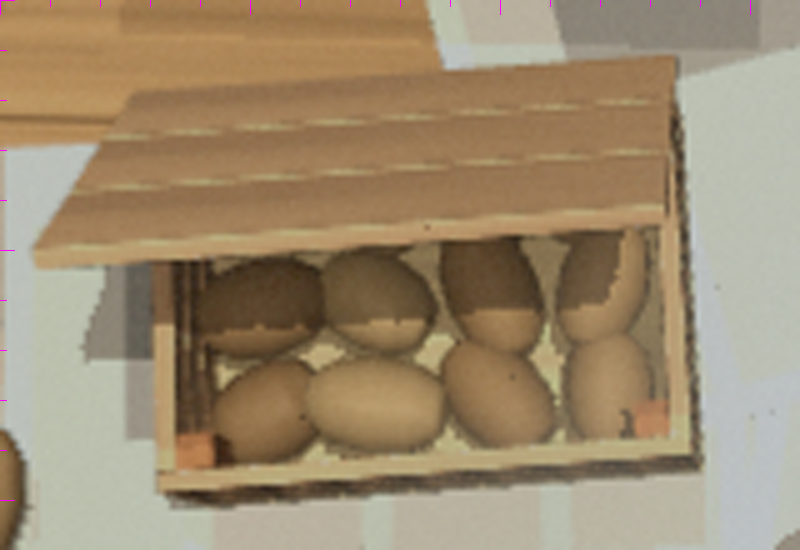

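Confirmed: the ribbed white cap sits on the square bottle in the caddy's right-hand cell (crop top disc at scene (223.7,182.8), top (471.8,257.5)). Next cells are the tin and then the small jar. Free-edge lid corners: top (157,239.6)/(283.6,231.6), scene (525,217)/(390,183).

```bash
cat > h.py <<'E'
import numpy as np,cv2
from rig import r,optics,grip,order
from scipy.spatial.transform import Rotation as R
def ray(cal,p):
    k=cal["k1"]; M=cal["mtx"]
    n=cv2.undistortPoints(np.array([[p]],float),M,np.array([k,0,0,0.]))[0,0]
    T=cal["cam_to_world"]; d=T[:3,:3]@[n[0],n[1],1]; return T[:3,3],d/np.linalg.norm(d)
def atz(cal,p,z):
    o,d=ray(cal,p); return o+d*(z-o[2])/d[2]
def tri(*cp):
    A=0;b=0;rs=[ray(c,p) for c,p in cp]
    for o,d in rs:
        P=np.eye(3)-np.outer(d,d);A=A+P;b=b+P@o
    x=np.linalg.solve(A,b);return x,[np.linalg.norm((np.eye(3)-np.outer(d,d))@(x-o)) for o,d in rs]
def quat(Rm): 
    q=R.from_matrix(Rm).as_quat();return [q[3],q[0],q[1],q[2]]
def down(yaw): # tool z down, y axis direction at yaw
    y=np.array([np.cos(yaw),np.sin(yaw),0]);z=np.array([0,0,-1.]);return quat(np.c_[np.cross(y,z),y,z])
E
python3 - <<'E'
from h import *
np.set_printoptions(precision=1,suppress=True)
S,T=optics.get_calibration("scene"),optics.get_calibration("top")
print("captop",tri((S,(223.7,182.8)),(T,(471.8,257.5))))
cr=lambda u,v:((u+.5)/6-.5+375,(v+.5)/6-.5+220)
for p in[(38,222),(600,368),(88,30)]: print("caddy",atz(T,cr(*p),65))
print("lid+y",tri((S,(525,217)),(T,(157,239.6))));print("lid-y",tri((S,(390,183)),(T,(283.6,231.6))))
for p in[(182,284.6),(288.4,280)]: print("boxfront",atz(T,p,120))
for n,p,z in[("pint",(322,306),130),("potA",(337,257),30),("potB",(144,290),30),("potC",(326,192),30),("redcap",(424,305),29),("redcap",(453,304),29),("brush",(503,295),38)]:print(n,atz(T,p,z))
E
```

```text
captop (array([ 522.9, -410.3,  160.7]), [np.float64(0.7928676034489427), np.float64(0.7928676034489225)])
caddy [ 532.1 -173.2   65. ]
caddy [ 468.3 -445.6   65. ]
caddy [ 628.4 -197.2   65. ]
lid+y (array([522.8, 403.1, 328.9]), [np.float64(1.093926448688894), np.float64(1.0939264486889628)])
lid-y (array([547.1, 106.6, 325.1]), [np.float64(11.537106211003913), np.float64(11.537106211003971)])
boxfront [430.6 388.8 120. ]
boxfront [451.3  92.2 120. ]
pint [381.3  -3.8 130. ]
potA [532.  -45.6  30. ]
potB [418.1 523.4  30. ]
potC [731.9  -7.6  30. ]
redcap [ 396.3 -305.5   29. ]
redcap [ 401.7 -391.1   29. ]
brush [ 431.7 -536.    38. ]
```

```bash
cat > lid.py <<'E'
from h import *
np.set_printoptions(precision=1,suppress=True)
a=0.0697; X=np.array([np.cos(a),np.sin(a),0]);Z=np.array([0,0,1.])
H=np.array([660.5,255.9,121.])
def P(th,s=212,lift=0): return H+X*(-s*np.cos(th)+(12+lift)*np.sin(th)+11*np.sin(th))+Z*(s*np.sin(th)+(12+lift)*np.cos(th))
E
python3 - <<'E'
from lid import *
q=down(a-np.pi/2)
try:
    p=r.read_ee_pos()
    pre=P(1.25)+[15,0,110]
    for x in(pre,P(1.25),P(.6),P(0)): print(x,r.ik(x,q))
    grip(0.0)
    r.movel([p[0],p[1],420],speed=250)
    r.movep(pre,q); print(r.read_time(),r.read_ee_pos(),r.read_joint_pos())
    r.movel(P(1.25)+[8,0,0],speed=150); print(r.read_force())
    for th in(1.1,.95,.8,.65): r.movel(P(th),speed=100); print(th,r.read_ee_pos(),r.read_force(),r.read_time())
except r.PlanningError as e: print("ERR",e)
cv2.imwrite("pics/s1.png",optics.snapshot("scene")[...,::-1])
E
```

```text
[630.6 252.8 436. ] [ 0.1  0.6 -1.1  0.9  0.5  1.9 -2.2]
[615.6 252.8 326. ] [-0.   0.4 -0.6  1.2  0.2  1.6 -2.1]
[498.9 244.6 250.6] [ 0.1  0.2 -0.7  1.6  0.1  1.4 -2.1]
[449.  241.1 133. ] [ 0.6  0.3 -1.3  1.9  0.3  1.2 -2.3]
5.0417 [631.1 251.7 436. ] [-0.1  0.4 -0.6  0.9  0.2  1.8 -2.1]
[-0.2 -0.8 -0.1]
1.1 [585.7 250.6 316.3] [ 1.   0.7 -1. ] 6.475
0.95 [556.7 248.5 300.7] [0.6 0.7 0.2] 6.95
0.8 [529.8 246.8 281.6] [ 0.7 -0.2  1. ] 7.425
0.65 [506.2 245.2 259.1] [ 0.1 -0.4  0.5] 7.9
```

View pics/s1.png

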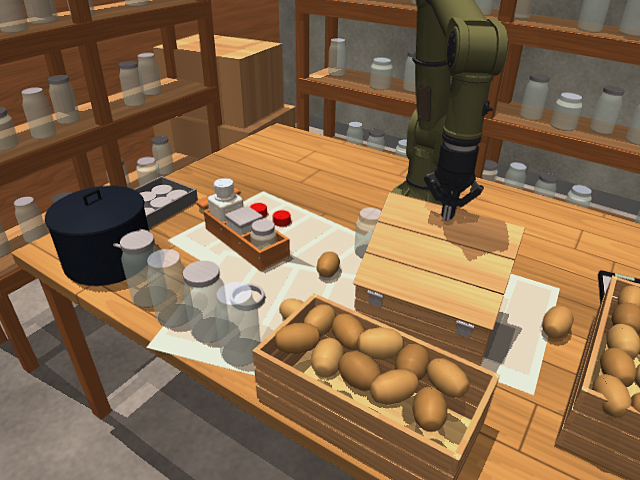

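The closed fingertips at (448,215) are over the outer face near the lid's free edge (upper edge now about (390,193)–(523,228)). I'll continue the arc while watching the force.

```bash
python3 - <<'E'
from lid import *
try:
    for th in(.5,.35,.2,.1,.05,.0): r.movel(P(th),speed=100 if th>.15 else 50); print(th,r.read_ee_pos(),r.read_force(),r.read_time())
    x=P(0)
    for k in range(12):
        if r.read_force()[2]>14: break
        x=x-[0,0,2]; r.movel(x,speed=30); print(r.read_ee_pos(),r.read_force())
except r.PlanningError as e: print("ERR",e)
cv2.imwrite("pics/s2.png",optics.snapshot("scene")[150:350,330:560,::-1].repeat(3,0).repeat(3,1)[:600])
print(r.read_joint_pos())
E
```

```text
0.5 [486.  243.7 233.4] [0.5 0.3 0.3] 8.425
0.35 [469.8 242.6 205.1] [-0.1  0.5  0.9] 8.9
0.2 [457.7 241.8 174.9] [-0.8 -0.4 -0.4] 9.375
0.1 [451.9 241.2 153.7] [-1.1 -0.5  0.3] 9.9583
0.05 [450.  241.1 143.1] [-0.3 -0.7 -0. ] 10.325
0.0 [449.4 241.3 133.1] [1.  0.  3.6] 10.6917
[449.4 241.4 133. ] [-5.1 -3.2 15.7]
[ 0.1  0.1 -0.6  1.9  0.1  1.1 -2.1]
```

View pics/s2.png

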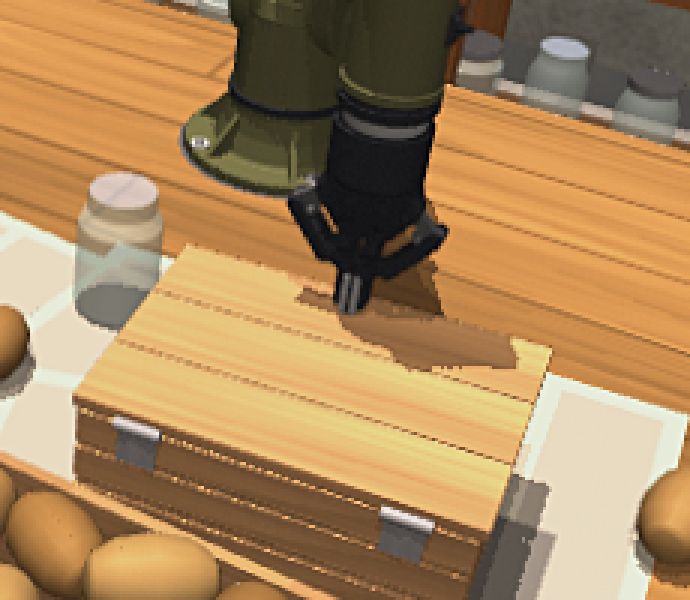

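The lid lies flat on the rim, with contact at z=133, as expected for a shut lid. I'll lift, move above the bottle, and refine the position from two wrist views.

```bash
python3 - <<'E'
from h import *
np.set_printoptions(precision=2,suppress=True)
r.pause(0.3)
p=r.read_ee_pos(); r.movel([p[0]+20,p[1],320],speed=250)
grip(1.0)
c=np.array([523,-410,0.])
best=None
for i in range(24):
    y=-np.pi+i*np.pi/12
    a=r.ik(c+[0,0,132],down(y)); b=r.ik(c+[0,0,129],down(y+1.1))
    if a is None or b is None: continue
    print(round(y,2),a,b)
    m=max(abs(a[6]),abs(b[6]))+0.3*np.abs(np.array(a)-b)[:6].max()
    if best is None or m<best[0]: best=(m,y)
print(best,r.read_time())
E
```

```text
-3.14 [ 0.7   0.41 -0.1   1.53  0.04  1.2  -2.55] [ 0.73  0.42 -0.13  1.53  0.06  1.2  -1.46]
-2.88 [ 0.71  0.41 -0.11  1.53  0.05  1.2  -2.29] [ 0.72  0.42 -0.12  1.53  0.05  1.2  -1.19]
-2.62 [ 0.72  0.41 -0.12  1.53  0.05  1.2  -2.03] [ 0.68  0.41 -0.07  1.53  0.03  1.19 -0.91]
-2.36 [ 0.72  0.41 -0.13  1.53  0.05  1.2  -1.77] [ 0.64  0.41 -0.02  1.54  0.01  1.19 -0.64]
-2.09 [ 0.73  0.41 -0.13  1.53  0.06  1.2  -1.51] [ 0.64  0.41 -0.02  1.54  0.01  1.19 -0.38]
-1.83 [ 0.72  0.41 -0.13  1.53  0.06  1.2  -1.25] [ 0.64  0.41 -0.02  1.54  0.01  1.19 -0.11]
-1.57 [ 0.69  0.41 -0.08  1.53  0.04  1.2  -0.97] [ 0.63  0.41 -0.01  1.54  0.    1.19  0.15]
-1.31 [ 0.65  0.41 -0.03  1.53  0.01  1.2  -0.69] [ 0.64  0.41 -0.02  1.54  0.01  1.19  0.41]
-1.05 [ 0.64  0.41 -0.02  1.53  0.01  1.2  -0.43] [ 0.65  0.41 -0.03  1.54  0.01  1.19  0.67]
-0.79 [ 0.64  0.41 -0.02  1.53  0.01  1.2  -0.17] [ 0.65  0.41 -0.03  1.54  0.01  1.19  0.93]
-0.52 [ 0.63  0.41 -0.01  1.53  0.01  1.2   0.1 ] [ 0.65  0.41 -0.04  1.54  0.02  1.19  1.19]
-0.26 [ 0.63  0.41 -0.01  1.53  0.    1.2   0.36] [ 0.67  0.41 -0.
[... 504 characters left out ...]
 0.41 -0.06  1.53  0.03  1.2   1.91] [ 1.42  0.73 -1.18  1.51  0.68  1.37  2.59]
1.57 [ 0.69  0.41 -0.08  1.53  0.04  1.2   2.17] [-0.01  0.54  0.87  1.56 -0.43  1.24 -2.68]
1.83 [ 1.42  0.72 -1.18  1.5   0.67  1.37  2.02] [ 0.53  0.41  0.12  1.54 -0.05  1.19 -2.69]
2.09 [ 1.42  0.72 -1.18  1.5   0.67  1.37  2.28] [ 0.7   0.41 -0.1   1.53  0.04  1.2  -2.49]
2.36 [ 1.42  0.72 -1.18  1.5   0.67  1.37  2.54] [ 0.71  0.42 -0.11  1.53  0.05  1.2  -2.24]
2.62 [-0.12  0.63  1.07  1.56 -0.57  1.29 -2.64] [ 0.72  0.42 -0.12  1.53  0.05  1.2  -1.98]
2.88 [ 0.39  0.42  0.3   1.54 -0.13  1.2  -2.68] [ 0.72  0.42 -0.13  1.53  0.05  1.2  -1.72]
(np.float64(0.6723140387719578), -1.0471975511965979) 12.9833
```

```bash
python3 - <<'E'
from h import *
import pickle
q=down(-1.05); out=[]
try:
    r.movep([523,-410,330],q)
    for i,p in enumerate([(560,-440,250),(500,-360,250)]):
        r.movel(p,speed=200); r.pause(.2)
        c=optics.get_calibration("wrist"); im=optics.snapshot("wrist"); out.append((c,im))
except r.PlanningError as e: print("ERR",e)
pickle.dump(out,open("w.pkl","wb"))
cv2.imwrite("pics/w.png",cv2.resize(np.vstack([o[1] for o in out])[...,::-1],(400*640//480,800))) if 0 else cv2.imwrite("pics/w.png",cv2.resize(np.hstack([o[1] for o in out])[...,::-1],(800,300),interpolation=cv2.INTER_AREA))
for c,im in out:
    T=c["cam_to_world"];M=c["mtx"]
    for P in([523,-410,162],[523,-410,133]):
        x=np.linalg.inv(T)@[*P,1]; print(np.round(x[:2]/x[2]*M[0,0]+M[:2,2]), c["k1"])
print(r.read_time())
E
```

```text
[253. 266.] -0.032762084706894914
[260. 253.] -0.032762084706894914
[404. 249.] -0.032762084706894914
[395. 237.] -0.032762084706894914
17.075
```

View pics/w.png

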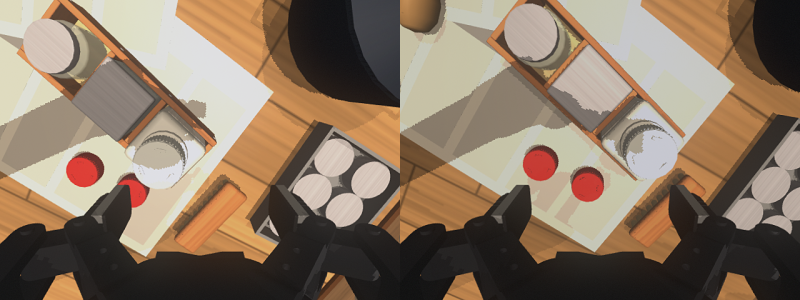

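The cap's top is near (160,162) in the left picture and (655,148) in the right one. I'll enlarge both in one picture.

```bash
python3 - <<'E'
import pickle,cv2,numpy as np
o=pickle.load(open("w.pkl","rb"));cs=[]
for (c,im),(x,y) in zip(o,[(193,193),(335,170)]):
    k=cv2.resize(im[y:y+133,x:x+133,::-1],None,fx=3,fy=3,interpolation=cv2.INTER_CUBIC)
    k=cv2.convertScaleAbs(k,alpha=.8)
    for i in range(0,133,10):
        cv2.line(k,(3*i,0),(3*i,6),(255,0,255),1);cv2.line(k,(0,3*i),(6,3*i),(255,0,255),1)
    cs.append(k)
cv2.imwrite("pics/w2.png",np.hstack(cs))
E
```

```text
(no output)
```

View pics/w2.png

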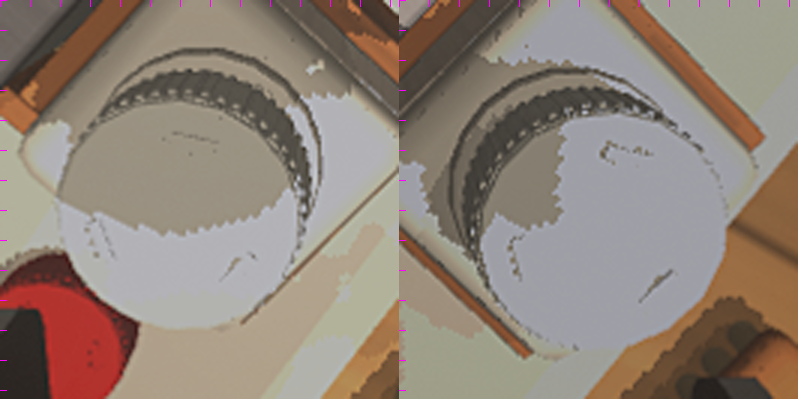

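The cap's top discs are centred at px (253.0,264.3) and (403.2,247.0). I'll triangulate, then grasp, press and twist.

```bash
python3 - <<'E'
from h import *
import pickle
np.set_printoptions(precision=2,suppress=True)
o=pickle.load(open("w.pkl","rb"))
t,e=tri((o[0][0],(253.,264.3)),(o[1][0],(403.2,247.)));print(t,e)
if abs(t[0]-523)>4 or abs(t[1]+410)>4 or abs(t[2]-162)>6: raise SystemExit
c=np.array([t[0],t[1],0]);np.save("c.npy",c)
S=lambda m:print(m,r.read_ee_pos(),r.read_force(),r.read_ft_torque(),r.read_width(),r.read_gripper_force(),r.read_time())
try:
    r.movel(c+[0,0,220],down(-1.05),speed=150)
    r.movel(c+[0,0,134],speed=80);S("at")
    grip(0.0,60);S("grip")
except r.PlanningError as ex: print("ERR",ex)
E
```

```text
[ 523.46 -409.42  160.69] [np.float64(0.04470219394289869), np.float64(0.044702193942912014)]
at [ 523.88 -409.74  134.8 ] [-0.83  0.93 -0.32] [ 0.05 -0.02 -0.01] 1.00105371288667 0.0 18.8667
grip [ 523.76 -409.68  134.9 ] [-0.83 -0.85  4.53] [0.01 0.14 0.05] 0.6199307826851784 62.90401999736787 19.2583
```

```bash
python3 - <<'E'
from h import *
np.set_printoptions(precision=2,suppress=True)
c=np.load("c.npy");z=134.
S=lambda m:print(m,r.read_ee_pos(),r.read_force(),r.read_ft_torque(),r.read_width(),r.read_gripper_force(),r.read_time())
try:
    for k in range(10):
        z-=1; r.movel(c+[0,0,z],speed=20);f=r.read_force()[2];S(z)
        if f>22: break
except r.PlanningError as ex: print("ERR",ex)
np.save("z.npy",z)
E
```

```text
133.0 [ 523.71 -409.76  134.35] [-1.13  0.87  6.72] [0.19 0.33 0.04] 0.6226445842784483 63.30240585026331 19.5083
132.0 [ 523.74 -409.73  133.59] [-2.05  1.02  8.17] [ 0.25  0.37 -0.  ] 0.6180040683081562 63.3883698254067 19.7583
131.0 [ 523.77 -409.7   132.89] [-2.39  2.22  8.46] [0.4  0.53 0.02] 0.6237120175824472 63.51842865537037 20.0083
130.0 [ 523.78 -409.74  132.17] [-2.89  2.15  9.33] [ 0.44  0.64 -0.04] 0.61763999639235 63.64547968565603 20.2583
129.0 [ 523.82 -409.79  131.48] [-3.03  2.52 11.23] [0.54 0.68 0.03] 0.6212435585375276 63.772351308725774 20.5083
128.0 [ 523.84 -409.71  130.73] [-4.47  2.29 12.25] [0.53 0.82 0.05] 0.623917876536713 63.899073363718344 20.7583
127.0 [ 523.84 -409.76  130.04] [-4.5  2.9 12.9] [0.63 0.8  0.06] 0.6185993947607813 64.34437193718622 21.0083
126.0 [ 523.95 -409.78  129.84] [-4.8   4.   15.99] [0.84 1.09 0.01] 0.6199569060269167 64.54526496614562 21.2583
125.0 [ 524.04 -409.87  129.83] [-5.46  4.7  20.14] [1.01 1.29 0.04] 0.6220096510401764 64.92986728742835 21.5083
124.0 [ 524.16 -409.9   129.8 ] [-8.36  4.21 23.21] [1.2  1.55 0.03] 0.6207248484928551 65.34257383886143 21.7583
```

The 5 mm liner stop is reached (129.8) at about 20 N. Now twisting while pressed.

```bash
python3 - <<'E'
from h import *
np.set_printoptions(precision=2,suppress=True)
c=np.load("c.npy")
S=lambda m:print(m,r.read_ee_pos(),r.read_force(),r.read_ft_torque(),r.read_width(),r.read_gripper_force(),r.read_joint_pos()[6],r.read_time())
try:
    for k in range(1,9):
        a=1.12*k/8
        r.movel(c+[0,0,125],down(-1.05+a),speed=20);S(round(a,2))
except r.PlanningError as ex: print("ERR",ex)
E
```

```text
0.14 [ 524.82 -410.47  129.78] [-3.43  2.68 18.03] [0.64 0.85 0.1 ] 0.6216651699590521 64.64163731754525 -0.29200156763634594 22.05
0.28 [ 525.37 -410.79  129.81] [-2.7   1.76 16.34] [0.39 0.54 0.13] 0.6199222578004957 64.5293062034034 -0.15889990928101572 22.3417
0.42 [ 525.71 -410.57  129.8 ] [-2.86  2.47 16.51] [0.49 0.41 0.13] 0.6242005112396936 64.50991742138285 -0.025916363400790145 22.6333
0.56 [ 525.97 -410.36  129.83] [-1.05  1.73 16.27] [0.52 0.39 0.12] 0.6181614432115168 64.5027249980194 0.10706102137900352 22.925
0.7 [ 526.03 -410.29  129.86] [-0.48  2.21 15.69] [0.5  0.31 0.09] 0.6206017362159448 64.50101622831426 0.24006843984012582 23.2167
0.84 [ 526.05 -410.28  129.82] [-1.49  1.96 16.21] [0.41 0.28 0.15] 0.6221647402676916 64.49585248308722 0.3730784974042266 23.5083
0.98 [ 526.07 -410.37  129.81] [-0.93  2.4  16.25] [0.46 0.3  0.06] 0.6221027945833072 64.47940290840052 0.505976111567038 23.8
1.12 [ 526.11 -410.49  129.8 ] [-0.89  1.63 15.81] [0.38 0.26 0.12] 0.6234935835705555 64.45743706070061 0.6388378419720644 24.0917
```

```bash
python3 - <<'E'
from h import *
np.set_printoptions(precision=2,suppress=True)
p=r.read_ee_pos()
S=lambda m:print(m,r.read_ee_pos(),r.read_force(),r.read_width(),r.read_gripper_force(),r.read_time())
try:
    for z in (131,135,138,140,142,144):
        r.movel([p[0],p[1],z],speed=20);S(z)
        if r.read_force()[2]<-3.5: print("STOP");break
except r.PlanningError as ex: print("ERR",ex)
E
```

```text
131 [ 526.23 -410.48  132.94] [-2.79  1.95  9.56] 0.6247371599431819 63.73419741721591 24.575
135 [ 526.15 -410.59  135.59] [-1.5   1.13  4.95] 0.623688890669642 63.375128138432046 24.925
138 [ 525.92 -410.38  137.28] [0.7  0.18 0.06] 0.6209987894324784 62.910546963321394 25.225
140 [ 526.08 -410.41  139.82] [-0.46  0.11 -0.1 ] 0.6237543074132326 62.91500151855871 25.475
142 [ 526.05 -410.53  142.09] [0.13 0.37 0.01] 0.6198032997808173 62.92291076533729 25.725
144 [ 526.1  -410.54  144.2 ] [ 0.18 -0.31  0.55] 0.6217210829203016 62.92162353922322 25.975
```

No pull at all, so the cap is free and the bottle isn't lifting. Raising it, then one check picture.

```bash
python3 - <<'E'
from h import *
r.movel([525,-410,228],speed=80);r.pause(.5)
print(r.read_ee_pos(),r.read_force(),r.read_width(),r.read_gripper_force(),r.read_time())
im=optics.snapshot("scene")[...,::-1]
cv2.imwrite("pics/end.png",np.hstack([cv2.resize(im[90:290,170:320],(450,600)),cv2.resize(im[180:420,340:480],(350,600))]))
E
```

```text
[ 525.00548351 -409.98857989  227.9618957 ] [-0.19881677 -0.2801825   0.09416578] 0.6213727093702517 62.898204262091895 27.675
```

View pics/end.png

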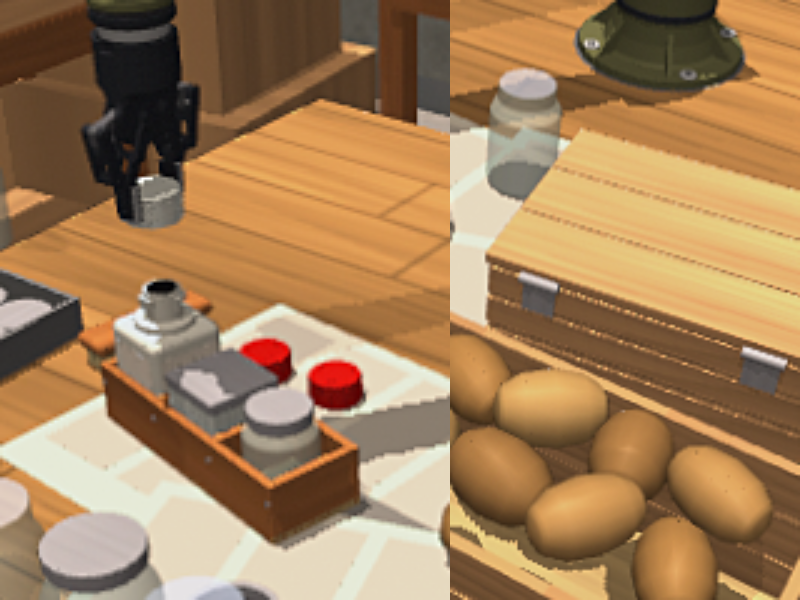

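The cap is held upright at (158,200), straight above the open bottle with its mouth at (162,288). The bottle stands in its cell and the lid is shut.

```bash
python3 -c "
from rig import order
print(order.hand_in())"
```

```text
the job is handed in; nothing more can be done
None
```

I shut the potato box lid, then pressed and twisted the safety cap off; the gripper was holding it upright about 75 mm above the open bottle's mouth when I handed the job in at about 28 s (limit 58 s), but the hand-in gave no verdict.

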